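# Switch the milling-ball diverter to its other chute

### The job

The seesaw gate of the ball diverter is tipped towards the chute on the robot's left: press down its raised thumb pad to rock the gate fully over to its other stop, so that it leads to the other chute, and only then push the upright tab of the shutter sideways all the way, so that all three steel balls roll down the chute on the robot's right and come to rest in its tray. Do not touch the balls, let none go down the left chute, leave the jars and the cup standing where they are, and finish clear of everything.

Things in the scene. Friction and masses are not known exactly. Their poses are not given: they have to be found in the camera images.
- diverter: The fixed bench diverter, turned up to 0.4 rad about the vertical. Origin on the bench under the gate's pivot; x points away from the robot towards the ball feed, y left, z up. Grey base 220 x 300 x 12 mm (x -60 to 160). A chute 44 mm wide on each side (y +-78 to +-158) slopes outwards, 83 down to 53 mm high, into a square tray.
- feed_end (a point): Middle of the low end of the feed channel's floor, at diverter x = 23, 143 mm above the bench, over the gate's middle. The channel, 32 mm wide, slopes up from here along +x to x = 150, top there about 195 mm high. The shutter's fixed guide rail lies at x = 36 to 41, y = -38 to 78, top 181 mm high.
- gate (a joint): Tilt of the steel seesaw gate (trough 40 mm wide, 180 long along y) about the diverter's x axis, rad; 0 level, stops at -0.30 and +0.30. Negative (start, -0.30 to -0.20): left (+y) end low. Positive: right (-y) end low. Pivot 120 mm above the bench. Stiff: about 2 N down on a pad moves it, and it stays where left. Robot-side wall 46 mm tall at its middle (y +-35).
- raised_pad (a point): Centre of the top face of the thumb pad at the gate's right (-y) end, the one raised at the start. The pad is 40 mm (x) by 36 mm (y), 6 mm thick; its centre lies 50 mm to the robot's side (-x) of the pivot and 88 mm along the gate from it. It moves with the gate: about 145 mm above the bench at the start, 100 mm when the gate is fully over.
- lowered_pad (a point): The same point on the equal pad at the gate's left (+y) end, low at the start.
- shutter (a joint): Travel of the shutter in m along the diverter's +y (to the left): 0 shut (blade across the feed channel, holding the balls back), 0.045 fully open at its stop. About 2 N moves it; it stays where it is left.
- tab_top (a point): Centre of the top of the shutter's upright tab, 235 mm above the bench, at diverter x = 32, over the middle of the feed channel when shut. The tab is dark steel, 24 mm (x) by 12 mm (y), and stands free down to 52 mm below this point; it moves with the shutter. Its right (-y) face is the one to push against.
- new_tray (a point): Centre of the inner floor of the right-hand (-y) tray, 94 x 94 mm inside, walls 48 mm high (75 on the outer side); axes as the diverter's.
- old_tray (a point): The same point of the equal left-hand (+y) tray, where no ball may go.
- ball0: Steel milling ball, diameter 22 mm, 30 to 56 g, number 1 of three waiting in a row in the feed channel behind the shutter. Its frame turns as it rolls.
- ball1: Steel milling ball, diameter 22 mm, 30 to 56 g, number 2 of three waiting in a row in the feed channel behind the shutter. Its frame turns as it rolls.
- ball2: Steel milling ball, diameter 22 mm, 30 to 56 g, number 3 of three waiting in a row in the feed channel behind the shutter. Its frame turns as it rolls.
- ball0_center (a point): Centre of milling ball number 1.
- ball1_center (a point): Centre of milling ball number 2.
- ball2_center (a point): Centre of milling ball number 3.
- sample_jar: Bystander: glass jar with a white cap, diameter 52, height 85 mm, loose on the bench; origin at its underside's centre.
- steel_cup: Bystander: open steel cup, diameter 56, height 60 mm; origin at its underside's centre.
- mill_jar: Bystander: dark steel grinding jar with a lid knob, diameter 56, height 75 mm; origin at its underside's centre.

How it is judged:
On the way, in this order (a step that is already met when the one before it is completed fails the run):
1. the gate is rocked over to its other stop while the shutter is still shut (value of joint gate above 0.26 rad and value of joint shutter below 0.01 m), for 0.2 s.
2. the shutter is pushed fully open with the gate over (value of joint gate above 0.26 rad and value of joint shutter above 0.036 m), for 0.1 s.
At the end, for the whole second after the job is handed in: The gate stands above 0.26 rad (stop at 0.30), the shutter is open beyond 36 mm (stop at 45), and all three balls lie at rest (under 0.05 m/s) inside the right-hand tray (all of step 2 and x of ball0_center in the frame of new_tray between -0.05 and 0.05 m and y of ball0_center in the frame of new_tray between -0.05 and 0.05 m and z of each of ball0_center, ball1_center, ball2_center in the frame of new_tray below 0.04 m and linear speed of each of ball0, ball1, ball2 below 0.05 m/s and x of ball1_center in the frame of new_tray between -0.05 and 0.05 m and y of ball1_center in the frame of new_tray between -0.05 and 0.05 m and x of ball2_center in the frame of new_tray between -0.05 and 0.05 m and y of ball2_center in the frame of new_tray between -0.05 and 0.05 m); the robot touches nothing.
It fails at once if a ball goes down the left chute (its centre passes 110 mm to the left of the pivot) (y of any of ball0_center, ball1_center, ball2_center in the frame of diverter above 0.11 m).
It fails at once if the robot touches a ball (over 0.3 N) (contact force between any of the fingers, the arm and ball0 above 0.3 N or contact force between any of the fingers, the arm and ball1 above 0.3 N or contact force between any of the fingers, the arm and ball2 above 0.3 N).
It fails at once if a jar or the cup is moved by more than 25 mm or tipped by more than 0.4 rad (distance of any of sample_jar, steel_cup, mill_jar from where it was at the start of the episode above 0.025 m or angle between any of sample_jar, steel_cup, mill_jar's own z axis and vertical above 0.4 rad).
It also fails if it takes over 42 s, if anything falls off the work surface, if the arm or the gripper's body presses on something with over 40 N, if the wrist force passes 120 N, or if a joint passes its speed limit or range.

### The arm

A 6-joint arm with a two-finger parallel gripper is mounted at the origin on the work surface. World frame = base frame: x ahead of the robot, y to its left, z up, the work surface at z = 0. Lengths are in m, angles in rad, forces in N, time in s.
With the tool pointing down it reaches from about 0.35 to 0.975 m from the base axis. Payload 4.9 kg.
Tool frame: the origin (TCP) lies at the very end of the fingers, on their centre line; the grasp point (between the pads) lies 19 mm behind it (ctrl.grip_point_offset is the distance from the TCP to the grasp point, in m); z points along the fingers, y is the line along which they close (so a half turn about z gives the same grasp; the last joint's range is limited). The gripper opens to 85 mm and grips with 20 to 120 N. Pads are 22 mm wide; open, the fingers measure 114 mm over their backs; the gripper's body (76 mm by 85 mm) begins 54 mm behind the grasp point. The pads swing forward as they close: fully open they stand 13 mm farther back than shut.
Start: joints at [1.006, 0.053, 1.613, -0, 1.476, -0.119], TCP at [0.269, 0.564, 0.231] pointing down, gripper open.
Joint ranges: [-3.01, 3.01], [-1.01, 2.22], [0.06, 2.58], [-1.02, 4.17], [0.09, 2.62], [-3.14, 3.14]. Speed limits (rad/s): [2.57, 2.57, 3.14, 3.14, 3.14, 3.14].

### API

Orientations are given as a rotation vector (axis times angle).
In Python, from station import ctrl gives the robot as it stands.
- The arm moves only by the tool send_rows, never from a script. Its argument "rows" is a list of rows, each a list of 3 entries, a list of its own where there are three numbers: the finger opening in cm, from 0 to 8.54, then the shift along the tool's x, y, z in cm, then the turn about the tool's z in degrees. A call has 1 to 10 rows; each row shifts and turns the commanded pose from where the row before left it, along the tool's axes as they then stand; what a row does not reach is not made up. A row lasts 1/8 s, in which the tool goes at most 62.5 mm and 10.7 degrees, less where a joint would pass 70% of its speed; a pose out of reach is approached as far as the arm can. A call with a gripper value outside its range is refused whole. The fingers move at their own pace and stop on an object; "newtons" is the grip in N (left out, the last holds). Time passes only in rows, so rows that do not move let the fingers close. It gives the time, the measured TCP pose, the force, the opening and the grip force at its end, in the units of the state.
- ctrl.get_obs(): the state, without advancing time (a new reading comes with each control period).
- ctrl.get_image(name): name is "side" or "top" or "wrist"; returns a dict with "frame" (400x640x3 uint8, red, green, blue), "range_z" (400x640 float32, m along the optical axis (not along the pixel's ray), 0 where there is no reading), "fx", "fy", "cx", "cy" (pixels), "k1" (the pictures are not rectified: a ray, as slopes to the right and down, at radius r is drawn at 1 + k1 r^2 times it, then the intrinsics apply), "cam_to_world" (4x4, takes a point from camera to world coordinates). Camera axes: x right, y down, z forward; pixel columns grow to the right and rows downward; lengths in m; the calibration is good to about 2 mm. A picture is of the moment at which its call begins.
- ctrl.finish_job(): hands the job in; it is judged then, once.
The state is a dict: "t": time; "q": joint angles; "dq": joint speeds; "effort": joint torques, N m; "tool_pos": TCP position; "tool_rot": TCP orientation; "contact_force": force on the tool from outside, world axes, zero at the start; "wrist_torque": the same for the moment, N m; "opening": finger opening in m; "grip_force": force on a finger pad.
Only numpy, scipy, OpenCV 4.12 (cv2) and the standard library are available. Lean on these libraries where they do the work, as an engineer would, in place of code of your own. Each camera call takes 0.05 s, during which the arm holds its last target. There are 200 camera calls.

## Working session

There is one attempt and no reset: what is moved stays moved. The work goes in short steps, Python scripts to look and compute and a tool call to move; the robot and the scene stay as the last step left them, time stands still between calls to the robot, and variables do not carry over. Pictures are saved under pics/ and viewed, at most 10 in all, crops included, and the job is handed in when it is done.

Besides the shell and the picture viewer there is one more tool, called after ">>>" as name([rows], argument=value, ...), one row to a line, values as JSON. send_rows: Moves the arm, as the interface text tells. Its arguments: {"type":"object","properties":{"rows":{"type":"array","items":{"type":"array"}},"newtons":{"type":"number"}},"required":["rows"]}

```bash
mkdir -p pics
cat > h.py <<'E'
import numpy as np, cv2
from station import ctrl
def save(name,fn):
    im=ctrl.get_image(name); cv2.imwrite(f'pics/{fn}.png',im['frame'][:,:,::-1]); 
    np.savez(f'pics/{fn}.npz',**im); return im
def load(fn): return dict(np.load(f'pics/{fn}.npz'))
def ray(im,u,v):
    K=np.array([[im['fx'],0,im['cx']],[0,im['fy'],im['cy']],[0,0,1]],float)
    p=cv2.undistortPoints(np.array([[[u,v]]],float),K,np.array([im['k1'],0,0,0],float))[0,0]
    T=im['cam_to_world']; return T[:3,3],T[:3,:3]@np.array([p[0],p[1],1])
def pt(im,u,v):
    u0,v0=int(round(u)),int(round(v)); z=im['range_z'][v0-1:v0+2,u0-1:u0+2]; z=np.median(z[z>0]) if (z>0).any() else np.nan
    o,d=ray(im,u,v); return o+d*z
def atz(im,u,v,z):
    o,d=ray(im,u,v); return o+d*(z-o[2])/d[2]
def tri(a,b):
    (o1,d1),(o2,d2)=a,b
    s=np.linalg.lstsq(np.c_[d1,-d2],o2-o1,rcond=None)[0]
    p,q=o1+s[0]*d1,o2+s[1]*d2; return (p+q)/2,np.linalg.norm(p-q)
E
python3 - <<'E'
from h import *
for n in('top','side'):
    im=save(n,n+'0'); print(n,im['cam_to_world'].round(3).tolist(),im['fx'],im['k1'])
o=ctrl.get_obs();print(o)
E
```

```text
top [[-0.001, -0.996, 0.084, 0.47], [-1.0, 0.002, 0.013, 0.002], [-0.013, -0.084, -0.996, 1.055], [0.0, 0.0, 0.0, 1.0]] 430.0736786627934 0.04102809261297952
side [[-0.991, -0.108, 0.076, 0.465], [-0.132, 0.754, -0.644, 0.814], [0.013, -0.648, -0.762, 1.103], [0.0, 0.0, 0.0, 1.0]] 484.03390186219156 -0.1290666665256726
{'t': 0.1, 'q': array([ 1.00597516e+00,  5.33097194e-02,  1.61416111e+00,  2.01067947e-05,
        1.47602122e+00, -1.18988583e-01]), 'dq': array([ 6.70853471e-04, -2.90035078e-04, -2.43108115e-03, -9.11229169e-05,
       -1.27245527e-03,  5.76032044e-04]), 'effort': array([ 6.04145316e-05, -3.94904029e+01, -3.71363676e+01, -1.39374406e-04,
        3.92893940e-03,  2.43982311e-05]), 'tool_pos': array([0.26918623, 0.56342768, 0.23017163]), 'tool_rot': array([-6.94384343e-01, -3.06321850e+00,  2.79974061e-03]), 'contact_force': array([-0.09867357,  0.35443762,  0.42580255]), 'wrist_torque': array([-0.0432586 , -0.01475961,  0.01307819]), 'grip_force': 0.0, 'opening': 0.08513431150043588}
```

View pics/top0.png

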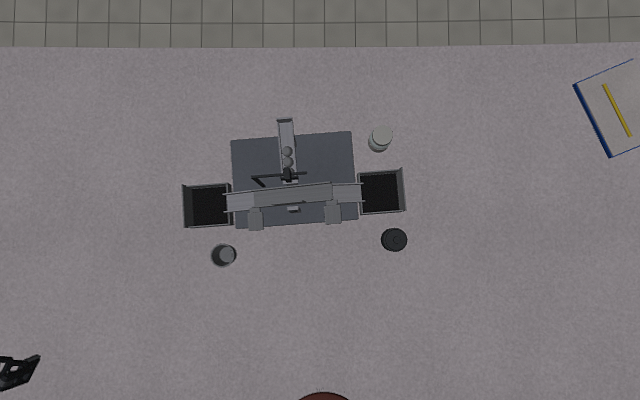

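View pics/side0.png

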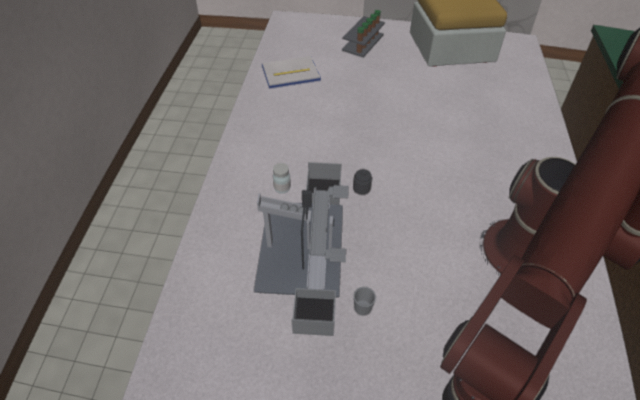

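The top view shows the diverter with its base at cols 231–357, rows 132–227. The pads are near (256,219) and (332,212), the tab near (289,175), the cup at (223,255), the mill jar at (394,240) and the sample jar at (380,138). I'll enlarge both views.

Run:
```python
from h import *
a=cv2.imread('pics/top0.png')[160:235,220:370]; b=cv2.imread('pics/side0.png')[160:280,250:370]
cv2.imwrite('pics/ca.png',cv2.resize(a,None,fx=5,fy=5,interpolation=cv2.INTER_CUBIC))
cv2.imwrite('pics/cb.png',cv2.resize(b,None,fx=5,fy=5,interpolation=cv2.INTER_CUBIC))
```

```text
(no output)
```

View pics/ca.png

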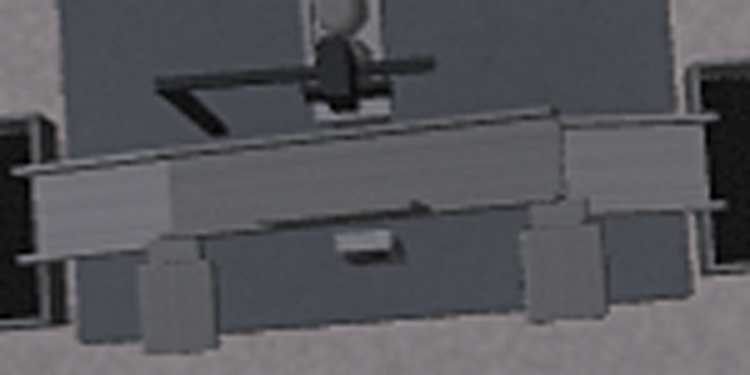

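View pics/cb.png

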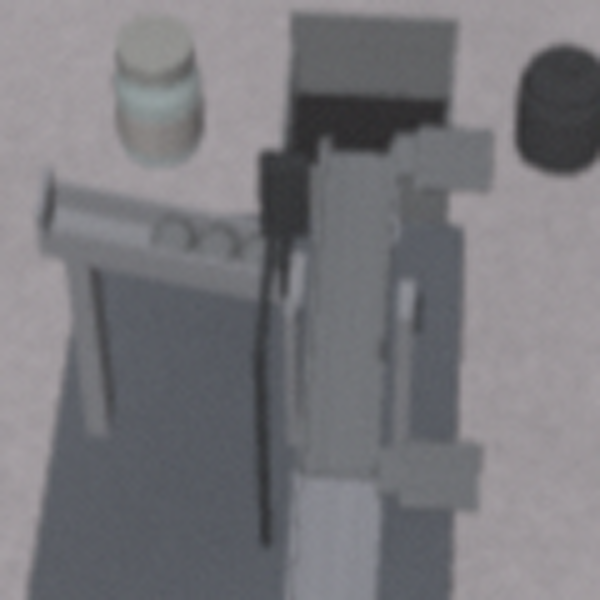

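The enlarged top view puts the raised pad's centre at about (333.0,214.4), the left pad's at (256,221) and the tab at (288,173). In the side view they are at (340.6,191.6), (336.4,255) and (306.5,192). Next I'll triangulate these and check them against depth.

```bash
cat >> h.py <<'E'
def cloud(im):
    z=im['range_z'].astype(float); h,w=z.shape; v,u=np.mgrid[:h,:w]
    K=np.array([[im['fx'],0,im['cx']],[0,im['fy'],im['cy']],[0,0,1]],float)
    p=cv2.undistortPoints(np.c_[u.ravel(),v.ravel()].astype(float)[:,None],K,np.array([im['k1'],0,0,0],float))[:,0]
    P=np.c_[p,np.ones(len(p))]*z.reshape(-1,1); T=im['cam_to_world']
    P=P@T[:3,:3].T+T[:3,3]; P[z.ravel()<=0]=np.nan; return P.reshape(h,w,3)
E
python3 - <<'E'
from h import *
np.set_printoptions(precision=4,suppress=True)
t,s=load('top0'),load('side0')
for n,a,b in(('rpad',(333,214.4),(340.6,191.6)),('lpad',(256,221),(336.4,255))):
    print(n,tri(ray(t,*a),ray(s,*b)),pt(t,*a),pt(s,*b))
ct,cs=cloud(t),cloud(s)
# tab: points above 0.19 m
for n,c,(r0,r1,c0,c1) in(('t',ct,(160,200,270,310)),('s',cs,(180,225,290,320))):
    q=c[r0:r1,c0:c1].reshape(-1,3)
    for lo,hi in((.2,.226),(.226,.25)):
        m=q[(q[:,2]>lo)&(q[:,2]<hi)]; print(n,lo,len(m),m.mean(0) if len(m) else '',m.min(0) if len(m) else '',m.max(0)if len(m) else '')
# base plate: z 12mm in top
f=t['frame'].astype(int); 
z=ct[:,:,2]; m=(z>.006)&(z<.02)
m[:, :225]=0;m[:,365:]=0;m[:125]=0;m[235:]=0
q=ct[m][:,:2]; r=cv2.minAreaRect(q.astype(np.float32)*1000); print('base',len(q),r,cv2.boxPoints(r))
for n,a,h in(('cup',(223,255),.06),('mill',(394,240),.07),('jar',(381,134),.085)): print(n,atz(t,*a,h),pt(t,*a))
E
```

```text
rpad (array([ 0.5166, -0.021 ,  0.1407]), np.float64(0.001996803565770779)) [ 0.5173 -0.0208  0.1455] [ 0.5153 -0.017   0.1452]
lpad (array([0.5055, 0.1496, 0.0973]), np.float64(0.00035813117949923316)) [0.5051 0.1486 0.1038] [0.5055 0.1531 0.1026]
t 0.2 19 [0.5867 0.0677 0.2131] [0.5812 0.0642 0.2003] [0.6015 0.0753 0.226 ]
t 0.226 80 [0.5926 0.0705 0.2338] [0.5812 0.0643 0.2276] [0.6049 0.076  0.2377]
s 0.2 74 [0.5902 0.0777 0.2135] [0.5793 0.0743 0.2001] [0.6015 0.0817 0.2259]
s 0.226 54 [0.5912 0.0734 0.232 ] [0.5795 0.0655 0.2261] [0.6021 0.0801 0.2361]
base 6963 ((613.3328857421875, 70.1302490234375), (240.87913513183594, 341.44757080078125), 0.5322832465171814) [[ 491.3125  239.7278]
 [ 494.4845 -101.705 ]
 [ 735.3533  -99.4673]
 [ 732.1813  241.9655]]
cup [0.4288 0.2302 0.06  ] [0.4265 0.243  0.0043]
mill [ 0.4629 -0.161   0.07  ] [ 0.4629 -0.1605  0.0734]
jar [ 0.7043 -0.1327  0.085 ] [ 0.7044 -0.1327  0.0846]
```

```bash
cat >> h.py <<'E'
from scipy.spatial.transform import Rotation as Ro
YAW=.065; PIV=np.array([.561,.069,0])
def D(x,y,z): c,s=np.cos(YAW),np.sin(YAW); return PIV+np.array([c*x-s*y,s*x+c*y,z])
def go(*targets):
    o=ctrl.get_obs(); R=Ro.from_rotvec(o['tool_rot']); p=o['tool_pos']
    print('x axis yaw rel diverter deg',np.degrees(np.arctan2(R.as_matrix()[1,0],R.as_matrix()[0,0])-YAW).round(1),'pos',p.round(4),'F',o['contact_force'].round(2),'t',o['t'],'open',round(o['opening'],4))
    for T in targets: print('target',T.round(4),'tool cm',(R.inv().apply(T-p)*100).round(2)); p=T
E
python3 - <<'E'
from h import *
go(D(-52,-90,0)*0+D(-.052,-.09,.30))
E
```

```text
x axis yaw rel diverter deg 150.7 pos [0.2692 0.5634 0.2302] F [-0.1   0.35  0.43] t 0.1 open 0.0851
target [ 0.515  -0.0242  0.3   ] tool cm [-47.51 -42.43  -6.91]
```

>>> send_rows([
  [0,[0,0,-1.2],10.1],
  [0,[0,0,-1.2],10.1],
  [0,[0,0,-1.2],10.1],
  [0,[0,0,-1.2],10.1],
  [0,[0,0,-1.2],10.1],
  [0,[0,0,-1.0],10.2],
  [0,[0,0,0],0],
  [0,[0,0,0],0],
], newtons=20)

```text
t: 1.1
tool_pos: [0.2693, 0.5636, 0.3003]
tool_rot: [2.144, 2.296, -0.002]
contact_force: [-0.7, -0.2, -0.4]
opening: 0.0002
grip_force: 0.0
```

Run:
```python
from h import *
go(D(-.052,-.09,.30))
```

```text
x axis yaw rel diverter deg 90.2 pos [0.2693 0.5636 0.3003] F [-0.73 -0.2  -0.38] t 1.1 open 0.0002
target [ 0.515  -0.0242  0.3   ] tool cm [-60.32  20.51   0.08]
```

>>> send_rows([
  [0,[-4,1.4,0],0],
  [0,[-4,1.4,0],0],
  [0,[-4,1.4,0],0],
  [0,[-4,1.4,0],0],
  [0,[-4,1.4,0],0],
  [0,[-4,1.4,0],0],
  [0,[-4,1.4,0],0],
  [0,[-4,1.4,0],0],
  [0,[-4,1.4,0],0],
  [0,[-4,1.4,0],0],
])

```text
t: 2.35
tool_pos: [0.4354, 0.1726, 0.3004]
tool_rot: [-2.145, -2.295, 0.001]
contact_force: [0.2, 0.7, -0.5]
opening: -0.0
grip_force: 0.0
```

>>> send_rows([
  [0,[-4,1.3,0],0],
  [0,[-4,1.3,0],0],
  [0,[-4,1.3,0],0],
  [0,[-4,1.3,0],0],
  [0,[-4.3,1.3,0],0],
  [0,[0,0,0],0],
  [0,[0,0,0],0],
])

```text
t: 3.22
tool_pos: [0.5132, -0.0241, 0.3006]
tool_rot: [-2.146, -2.293, 0.001]
contact_force: [-0.6, 0.2, -0.7]
opening: -0.0001
grip_force: 0.0
```

Run:
```python
from h import *
go(D(-.052,-.09,.16),D(-.052,-.09,.103))
save('top','top1')
a=save('wrist','wrist1')
```

```text
x axis yaw rel diverter deg 90.1 pos [ 0.5132 -0.0241  0.3006] F [-0.62  0.19 -0.72] t 3.225 open -0.0001
target [ 0.515  -0.0242  0.16  ] tool cm [-0.03  0.19 14.06]
target [ 0.515  -0.0242  0.103 ] tool cm [-0.    0.01  5.7 ]
```

View pics/wrist1.png

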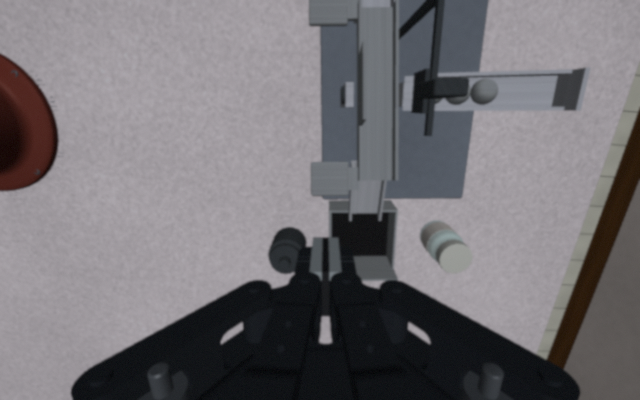

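The wrist view shows the raised pad centred at (331,179), in line with the closed fingertips at column 325. I'll descend onto it.

>>> send_rows([
  [0,[0,0.1,3],0],
  [0,[0,0,3],0],
  [0,[0,0,3],0],
  [0,[0,0,3],0],
  [0,[0,0,1.5],0],
  [0,[0,0,0],0],
])

```text
t: 4.08
tool_pos: [0.5138, -0.0236, 0.1654]
tool_rot: [-2.145, -2.293, 0.002]
contact_force: [0.8, 0.7, -1.3]
opening: -0.0002
grip_force: 0.0
```

Run:
```python
from h import *
np.set_printoptions(precision=4,suppress=True)
print(pt(load('wrist1'),331,179),pt(load('wrist1'),334,10),pt(load('wrist1'),445,88))
go(D(-.052,-.09,.103))
```

```text
[ 0.5187 -0.0186  0.1466] [0.5103 0.1486 0.105 ] [0.5878 0.0707 0.2348]
x axis yaw rel diverter deg 90.1 pos [ 0.5138 -0.0236  0.1654] F [ 0.76  0.67 -1.33] t 4.075 open -0.0002
target [ 0.515  -0.0242  0.103 ] tool cm [-0.07  0.12  6.24]
```

Next I'll press down slowly, watching the force.

>>> send_rows([
  [0,[0,0,1],0],
  [0,[0,0,1],0],
  [0,[0,0,0.8],0],
  [0,[0,0,0.8],0],
  [0,[0,0,0.8],0],
  [0,[0,0,0.8],0],
  [0,[0,0,0.5],0],
  [0,[0,0,0.3],0],
])

```text
t: 5.08
tool_pos: [0.5144, -0.0239, 0.1059]
tool_rot: [-2.147, -2.292, -0.0]
contact_force: [-0.5, 1.0, 2.3]
opening: -0.0001
grip_force: 0.9
```

>>> send_rows([
  [0,[0,0,0.2],0],
  [0,[0,0,0.2],0],
  [0,[0,0,0.2],0],
  [0,[0,0,0.0],0],
])

```text
t: 5.58
tool_pos: [0.5146, -0.0242, 0.1009]
tool_rot: [-2.147, -2.293, 0.0]
contact_force: [-2.9, 0.9, 5.6]
opening: 0.0003
grip_force: 2.3
```

>>> send_rows([
  [0,[0,0,0.2],0],
  [0,[0,0,0.2],0],
  [0,[0,0,0.0],0],
])

```text
t: 5.95
tool_pos: [0.5149, -0.0242, 0.1003]
tool_rot: [-2.146, -2.293, 0.001]
contact_force: [-11.7, 2.4, 22.1]
opening: 0.0001
grip_force: 10.4
```

The force rises to 22 N with no further travel, so the gate is at its stop. I'll lift off and check.

>>> send_rows([
  [0,[0,0,-1],0],
  [0,[0,0,-3],0],
  [0,[0,0,-4],0],
  [0,[0,0,-4],0],
  [0,[0,0,-4],0],
  [0,[0,0,-4],0],
  [0,[0,0,0],0],
  [0,[0,0,0],0],
])

```text
t: 6.95
tool_pos: [0.5141, -0.0243, 0.295]
tool_rot: [-2.147, -2.292, 0.002]
contact_force: [0.7, 0.1, 0.1]
opening: 0.0002
grip_force: 0.0
```

Run:
```python
from h import *
np.set_printoptions(precision=4,suppress=True)
save('wrist','wrist2');s=save('side','side2')
c=cloud(s); 
# left pad now high, right pad low: search pad points in diverter frame
q=c.reshape(-1,3)-PIV; cc,ss=np.cos(YAW),np.sin(YAW); x=cc*q[:,0]+ss*q[:,1]; y=-ss*q[:,0]+cc*q[:,1]
for sg in(-1,1):
    m=(abs(x+.055)<.01)&(abs(y-sg*.088)<.012)&(q[:,2]>.05); print(sg,m.sum(),np.median(q[m,2]))
m=(abs(x+.055)<.015)&(abs(abs(y)-.088)<.017)&(q[:,2]>.085)&(q[:,2]<.16); print('tilt',np.arctan(np.polyfit(y[m],q[m,2],1)))
w=load('wrist2')
m=(c[:,:,2]>.215)&(c[:,:,2]<.25)&(abs(c[:,:,0]-.592)<.03)&(abs(c[:,:,1]-.07)<.03); print('tab',c[m].min(0),c[m].max(0))
go(D(.028,-.045,.30),D(.028,-.045,.207))
```

```text
-1 317 0.3445826523670369
1 63 0.1521319377185053
tilt [0.2991 0.124 ]
tab [0.5794 0.0659 0.2153] [0.6023 0.0818 0.2371]
x axis yaw rel diverter deg 90.0 pos [ 0.5137 -0.0242  0.294 ] F [-0.93  0.25 -0.66] t 7.05 open -0.0002
target [0.5919 0.0259 0.3   ] tool cm [ 4.49  8.12 -0.63]
target [0.5919 0.0259 0.207 ] tool cm [-0.01  0.03  9.3 ]
```

View pics/wrist2.png

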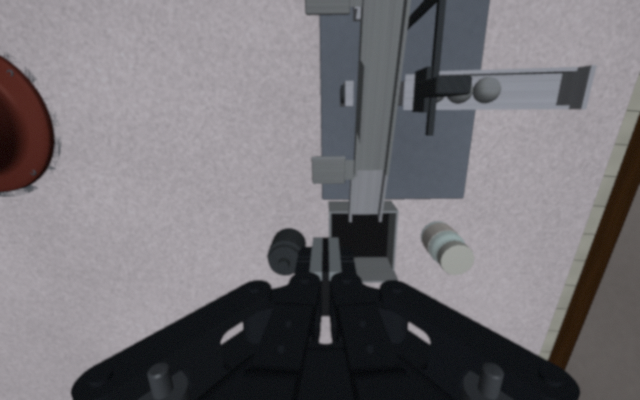

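The gate now reads about +0.30 with the right pad low at (330,169), and the shutter is still shut with its tab at (445,87). I'll move to the right of the tab.

>>> send_rows([
  [0,[1.5,2.7,0],0],
  [0,[1.5,2.7,0],0],
  [0,[1.5,2.7,0],0],
  [0,[0,0,0],0],
  [0,[0,0,3],0],
  [0,[0,0,3],0],
  [0,[0,0,2.7],0],
  [0,[0,0,0],0],
  [0,[0,0,0],0],
])

```text
t: 8.18
tool_pos: [0.5924, 0.0256, 0.2101]
tool_rot: [2.147, 2.292, 0.001]
contact_force: [0.3, -0.9, 0.0]
opening: -0.0002
grip_force: 0.0
```

Run:
```python
from h import *
go(D(.028,-.017,.207),D(.028,.028,.207))
```

```text
x axis yaw rel diverter deg 90.0 pos [0.5924 0.0256 0.2101] F [ 0.34 -0.94  0.03] t 8.175 open -0.0002
target [0.59   0.0539 0.207 ] tool cm [ 2.83 -0.05  0.31]
target [0.5871 0.0988 0.207 ] tool cm [ 4.5  0.  -0. ]
```

>>> send_rows([
  [0,[1.2,0,0.2],0],
  [0,[1,0,0],0],
  [0,[1,0,0],0],
  [0,[1,0,0],0],
  [0,[1,0,0],0],
  [0,[1,0,0],0],
  [0,[0.7,0,0],0],
  [0,[0.3,0,0],0],
])

```text
t: 9.18
tool_pos: [0.5877, 0.0982, 0.2073]
tool_rot: [2.147, 2.294, -0.0]
contact_force: [0.3, -1.1, 1.3]
opening: -0.0005
grip_force: 0.8
```

>>> send_rows([
  [0,[0.3,0,0],0],
  [0,[0.3,0,0],0],
  [0,[0.2,0,0],0],
  [0,[0,0,0],0],
])

```text
t: 9.68
tool_pos: [0.5876, 0.0992, 0.2074]
tool_rot: [2.144, 2.283, -0.016]
contact_force: [-1.3, -22.0, 2.9]
opening: -0.0001
grip_force: 10.6
```

The shutter is at its stop, with 22 N against it. I'll back off to the right, rise, and look.

>>> send_rows([
  [0,[-1,0,0],0],
  [0,[-1.5,0,0],0],
  [0,[0,0,-3],0],
  [0,[0,0,-4],0],
  [0,[0,0,-4],0],
  [0,[0,-3,-2],0],
  [0,[0,-4,0],0],
  [0,[0,-4,0],0],
  [0,[0,-4,0],0],
  [0,[0,0,0],0],
])

```text
t: 10.92
tool_pos: [0.4378, 0.0711, 0.3377]
tool_rot: [2.146, 2.293, 0.003]
contact_force: [1.1, -0.3, -0.4]
opening: -0.0002
grip_force: 0.0
```

>>> send_rows([
  [0,[0,-2,0],0],
  [0,[0,0,0],0],
  [0,[0,0,0],0],
  [0,[0,0,0],0],
  [0,[0,0,0],0],
  [0,[0,0,0],0],
  [0,[0,0,0],0],
  [0,[0,0,0],0],
])

```text
t: 11.92
tool_pos: [0.4192, 0.0696, 0.3373]
tool_rot: [2.147, 2.293, -0.0]
contact_force: [-0.5, 0.2, 0.4]
opening: -0.0001
grip_force: 0.0
```

Run:
```python
from h import *
np.set_printoptions(precision=4,suppress=True)
a=save('side','side3'); save('top','t3'); go()
c=cloud(a); q=c.reshape(-1,3)-PIV; cc,ss=np.cos(YAW),np.sin(YAW); x=cc*q[:,0]+ss*q[:,1]; y=-ss*q[:,0]+cc*q[:,1]
m=(abs(x+.055)<.015)&(abs(abs(y)-.088)<.017)&(q[:,2]>.085)&(q[:,2]<.16); print('tilt',np.arctan(np.polyfit(y[m],q[m,2],1)))
m=(abs(x-.032)<.012)&(abs(y)<.09)&(q[:,2]>.22)&(q[:,2]<.245); print('tab y',y[m].min(),y[m].max())
A=cv2.imread('pics/t3.png')[110:230,220:420]; B=cv2.imread('pics/side3.png')[150:290,250:370]
A=cv2.resize(A,(500,300),interpolation=cv2.INTER_CUBIC);B=cv2.resize(B,(257,300),interpolation=cv2.INTER_CUBIC)
cv2.imwrite('pics/m3.png',np.hstack([A,B]))
```

```text
x axis yaw rel diverter deg 90.0 pos [0.4192 0.0697 0.3373] F [-0.38 -0.05  0.23] t 12.025 open -0.0001
tilt [0.2989 0.1242]
tab y 0.03967221138214809 0.05357670475720521
```

View pics/m3.png

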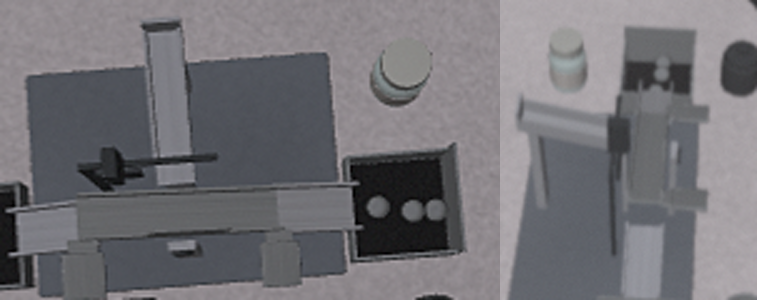

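The picture shows all three balls in the right tray, at (378,207), (413,210) and (436,210), and the feed channel empty. The tab is at +46 mm and the gate at +0.30. I'll let the balls settle, then hand in.

>>> send_rows([
  [0,[0,0,0],0],
  [0,[0,0,0],0],
  [0,[0,0,0],0],
  [0,[0,0,0],0],
  [0,[0,0,0],0],
  [0,[0,0,0],0],
  [0,[0,0,0],0],
  [0,[0,0,0],0],
  [0,[0,0,0],0],
  [0,[0,0,0],0],
])

```text
t: 13.28
tool_pos: [0.4192, 0.0696, 0.3373]
tool_rot: [2.147, 2.293, -0.0]
contact_force: [1.1, -0.0, -1.4]
opening: 0.0001
grip_force: 0.0
```

>>> send_rows([
  [0,[0,0,0],0],
  [0,[0,0,0],0],
  [0,[0,0,0],0],
  [0,[0,0,0],0],
  [0,[0,0,0],0],
  [0,[0,0,0],0],
  [0,[0,0,0],0],
  [0,[0,0,0],0],
  [0,[0,0,0],0],
  [0,[0,0,0],0],
])

```text
t: 14.52
tool_pos: [0.4192, 0.0697, 0.3373]
tool_rot: [-2.147, -2.293, -0.0]
contact_force: [0.0, -0.1, -0.2]
opening: 0.0001
grip_force: 0.0
```

Run:
```python
from h import *
g=lambda i:i['frame'][150:235,350:420].astype(int)
a=g(ctrl.get_image('top'))
for _ in range(8): b=g(ctrl.get_image('top'))
d=abs(a-b).max(2); print(d.max(),(d>25).sum())
if (d>25).sum()<4: print(ctrl.finish_job())
```

```text
11 0
the job is handed in; nothing more can be done
None
```

The job is handed in at about 15 s, with no verdict returned: the gate was rocked to its right stop (+0.30 rad), then the shutter was pushed fully open, and all three balls came to rest in the right-hand tray with the arm clear.

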